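Punch the centre dot on the dog's tag

TASK

Take the hand punch out of its wooden stand and press its tip squarely inside the small ring at the centre of the brass dog tag, with an even push of about 12 newtons held for two seconds, never pressing harder than 20. Then lift it straight up off the tag without dragging it sideways, and set the punch gently back upright in its stand, fully down. Leave the things in the boot tray alone.

Things in the scene. Friction and masses are not known exactly. Their poses are not given: they have to be found in the camera images.
- punch: hand dot punch 130 mm long, 0.17 to 0.34 kg, upright in the stand. Origin at the centre of its tip's flat end, z up along it. From the tip: steel nib 5 mm across, 10 mm long; steel shank 16 mm across up to 55 mm; cylindrical dark wooden handle 34 mm across from 55 to 130 mm (top), whose flat lower face is the shoulder that rests on the stand
- stand: fixed wooden block 80 x 80 mm, 65 mm high, with an upright through hole 24 mm across in its middle. Origin at the centre of its underside, on the bench; z up. The punch is home when its shoulder rests on the block's top: its tip is then 10 mm above the stand's origin, anywhere within the hole's play of 4 mm sideways
- block: fixed stamping block: grey base 100 x 100 x 12 mm, on it a round steel anvil 58 mm across, with the brass dog tag (disc 38 mm across, 2 mm thick) fixed on top. Origin at the centre of the base's underside, on the bench, straight under the tag's centre; z up. A thin dark ring, 17 mm across (14 mm inside), is marked round the tag's centre
- ring (a point): point fixed to the base, 49 mm above its underside, on the vertical axis through the tag's centre. The anvil's screw column is set differently each time and not measured: the tag's top is up to 5 mm above or below this point. The anvil rests on rubber: it sinks about 0.12 mm per newton of downward push (stop at 8 mm) and springs back
- drag_x (a joint): sideways give of the rubber under the tag along the block's own x axis, m; 0 at rest, about 0.7 mm per newton of sideways drag on the tag, springs back. Dragging it 4 mm spoils the tag
- drag_y (a joint): the same along the block's own y axis
- bowl: bystander: stainless steel dog bowl, 150 mm across, 55 mm high, in the boot tray. Origin under its centre
- mug: bystander: white ceramic mug, 82 mm across, 92 mm high, in the boot tray. Origin under its centre
- flashlight: bystander: green aluminium flashlight, 135 mm long, 38 mm thick, lying in the boot tray. Origin underneath, near its middle, x along it towards the lens
- scraper: bystander: red plastic ice scraper, 200 mm long, 100 mm wide, lying in the boot tray (a grey tray 240 x 540 mm with a 25 mm rim). Origin underneath, near its middle, x towards the blade
Not all that is in view belongs to the job. There is more than one size of the punch; the one meant has the size given above. There is more than one size of the stand; the one meant has the size given above.

How it is judged:
On the way, in this order (a step that is already met when the one before it is completed fails the run):
1. pressed 1 s with 8 to 16 N, upright within 0.1 rad, tip within 6 mm of the tag's centre (contact force between punch and block between 8 and 16 N and horizontal distance between punch and block below 0.006 m and angle between punch's own z axis and vertical below 0.1 rad), for 1 s.
2. lifted straight up: tip 67 mm above the block's underside, within 10 mm of the axis (contact force between punch and block below 0.1 N and z of punch in the frame of block above 0.067 m and horizontal distance between punch and block below 0.01 m), for 0.05 s.
At the end, for the whole second after the job is handed in: the punch stands released and at rest in the stand: within 6 mm of the hole's axis, its tip 7 to 13 mm above the stand's underside (shoulder down on the block), upright within 0.08 rad; the tray's things are where they were (horizontal distance between punch and stand below 0.006 m and z of punch in the frame of stand between 0.007 and 0.013 m and angle between punch's own z axis and vertical below 0.08 rad and linear speed of punch below 0.02 m/s and contact force between punch and the fingers below 0.1 N); the robot touches nothing.
It fails at once if the punch presses the tag or stamping block with more than 22 N (contact force between punch and block above 22 N).
It fails at once if the punch presses on the stamping block or the tag with more than 1 N farther than 10 mm from the tag's centre (contact force between punch and block above 1 N and horizontal distance between punch and block above 0.01 m).
It fails at once if the tag is dragged sideways by more than 4 mm on its rubber (value of joint any of drag_x, drag_y above 0.004 m or value of joint any of drag_x, drag_y below -0.004 m).
It fails at once if the punch is dropped or rammed into its stand (more than 40 N between them) (contact force between punch and stand above 40 N).
It fails at once if something in the tray is moved by more than 20 mm (distance of any of bowl, mug, flashlight, scraper from where it was at the start of the episode above 0.02 m).
It also fails if it takes over 59 s, if anything falls off the work surface, if the arm or the gripper's body presses on something with over 40 N, if the wrist force passes 120 N, or if a joint passes its speed limit or range.

ROBOT

A 7-joint arm with a two-finger parallel gripper is mounted at the origin on the work surface. World frame = base frame: x ahead of the robot, y to its left, z up, the work surface at z = 0. Lengths are in m, angles in rad, forces in N, time in s.
With the tool pointing down it reaches from about 0.35 to 0.9 m from the base axis. Payload 8.1 kg.
Tool frame: the origin (TCP) lies at the very end of the fingers, on their centre line; the grasp point (between the pads) lies 19 mm behind it; x points along the fingers, y is the direction in which the jaws open and shut, and the axes are right-handed (so a half turn about x gives the same grasp; the last joint's range is limited). The gripper opens to 92 mm and grips with 3 to 60 N. Pads are 19 mm wide; open, the fingers measure 130 mm over their backs; the gripper's body (75 mm by 190 mm) begins 47 mm behind the grasp point.
Start: joints at [1.008, 0.434, 0.025, 1.573, -0.012, 1.134, -0.075], TCP at [0.277, -0.56, 0.227] pointing down, gripper open.
Joint ranges: [-2.62, 2.62], [-0.44, 2.09], [-1.27, 1.32], [0.08, 2.57], [-1.32, 4.46], [0.12, 2], [-2.74, 2.74]. Speed limits (rad/s): [2.22, 2.22, 3.01, 3.01, 3.14, 3.14, 3.14].

INTERFACE

Orientations are given as a rotation vector (axis times angle).
In Python, from cell import arm gives the robot as it stands.
- The arm moves only by the tool servo_tool, never from a script. Its argument "plan" is a list of rows, each a list of 2 entries, a list of its own where there are three numbers: the shift along the world's x, y, z in cm, then the turn, a rotation vector about the world's x, y, z in degrees. A call has 1 to 12 rows; each row is the pose to reach, as a shift and turn from the pose measured when the call began; what a row does not reach only later rows make up. A row lasts 1/10 s, in which the tool goes at most 50 mm and 8.59 degrees, less where a joint would pass 70% of its speed; a pose out of reach is approached as far as the arm can. A call with a gripper value outside its range is refused whole. "grip" is the opening, from 0 (shut) to 1 (fully open), set as the call begins (left out, the last holds). The fingers move at their own pace and stop on an object; "squeeze" is the grip in N (left out, the last holds). Time passes only in rows, so rows that repeat a pose let the fingers close. It gives the time, the measured TCP pose, the force and the opening at its end, in the units of the state.
- arm.observe(): the state, without advancing time (a new reading comes with each control period).
- arm.get_image(name): name is "scene" or "side" or "wrist"; returns a dict with "frame" (384x512x3 uint8, blue, green, red), "fx", "fy", "cx", "cy" (pixels), "D" ([k1, k2, p1, p2, k3] as OpenCV has them; the pictures are not rectified), "position" and "rotation" of the camera in the world. Camera axes: x right, y down, z forward; pixel columns grow to the right and rows downward; lengths in m; the calibration is good to about 2 mm. A picture is of the moment at which its call begins. There is no depth.
- arm.sign_off(): hands the job in, once; it reports no verdict.
Trained networks look in a picture, given as the dict that the camera call returned (one of the last four; its "shot" number tells which), for a name from the list of things; names that differ only in an ending like _2 or _b are one class to them, and where a whole thing is asked for, a point or a joint stands for the part that bears it (a point fixed in the world has none). Each returns a list of dicts, best first, with "score" (0 to 1); they miss things now and then, are a little off and sometimes report something else, mostly with a low value. They report only what shows in the picture. A call takes as long as a camera call. They do not tell look-alikes from the thing itself.
- arm.search_frame(picture, query): "at" ([column, row] in pixels, amid what is visible of it).
- arm.trace(picture, query): "pixels" (384x512 bool, what is visible of it) and "at" ([column, row] in pixels, amid what is visible of it).
The state is a dict: "clock": time; "joints": joint angles; "dq": joint speeds; "joint_efforts": joint torques, N m; "position": TCP position; "ee_rot": TCP orientation; "force": force on the tool from outside, world axes, zero at the start; "ft_torque": the same for the moment, N m; "width": opening from 0.0 (shut) to 1.0 (fully open).
Only numpy, scipy, OpenCV 4.12 (cv2) and the standard library are available. Lean on these libraries where they do the work, as an engineer would, in place of code of your own. Each camera call takes 0.05 s, during which the arm holds its last target.

## Working session

There is one attempt and no reset: what is moved stays moved. The work goes in short steps, Python scripts to look and compute and a tool call to move; the robot and the scene stay as the last step left them, time stands still between calls to the robot, and variables do not carry over. Pictures are saved under pics/ and viewed, and the job is handed in when it is done.

Besides the shell and the picture viewer there is one more tool, called as name(argument=value, ...), one argument or row to a line, values as JSON. servo_tool: Moves the arm, as the interface text tells. Its arguments: {"type":"object","properties":{"plan":{"type":"array","items":{"type":"array"}},"grip":{"type":"number"},"squeeze":{"type":"number"}},"required":["plan"]}

```bash
ls; mkdir -p pics
cat > h.py <<'E'
import numpy as np, cv2
from cell import arm
def ray(p,uv):
    K=np.array([[p["fx"],0,p["cx"]],[0,p["fy"],p["cy"]],[0,0,1]])
    u=cv2.undistortPoints(np.array([[uv]],float),K,np.array(p["D"],float))[0,0]
    R=np.array(p["rotation"],float)
    if R.shape!=(3,3): R=cv2.Rodrigues(R)[0]
    return np.array(p["position"],float),R@np.array([u[0],u[1],1])
def atz(p,uv,z):
    o,d=ray(p,uv); return o+d*(z-o[2])/d[2]
def proj(p,X):
    K=np.array([[p["fx"],0,p["cx"]],[0,p["fy"],p["cy"]],[0,0,1]])
    R=np.array(p["rotation"],float)
    if R.shape!=(3,3): R=cv2.Rodrigues(R)[0]
    X=np.atleast_2d(np.array(X,float))
    r=cv2.Rodrigues(R.T)[0]; t=-R.T@np.array(p["position"],float)
    return cv2.projectPoints(X,r,t,K,np.array(p["D"],float))[0][:,0]
def tri(rays):
    A=0;b=0
    for o,d in rays:
        d=d/np.linalg.norm(d);P=np.eye(3)-np.outer(d,d);A=A+P;b=b+P@o
    return np.linalg.solve(A,b)
E
python3 - <<'E'
from h import *
s=arm.observe();print(s)
for n in ["scene","side","wrist"]:
    p=arm.get_image(n);cv2.imwrite(f"pics/{n}0.png",p["frame"])
    print(n,p["position"],p["rotation"],p["fx"],p["D"])
    for q in ["punch","stand","block"]:
        print(q,[(np.round(r["at"]),round(r["score"],2)) for r in arm.search_frame(p,q)])
E
```

```text
pics
{'clock': 0.0, 'joints': array([ 1.00839345,  0.43523158,  0.02496619,  1.574123  , -0.01156431,
        1.13399611, -0.07507525]), 'dq': array([-0.0002326 , -0.00118197,  0.00025019, -0.00029217,  0.00021807,
       -0.00023706,  0.0010204 ]), 'joint_efforts': array([ 2.02876501e-03, -6.67855954e+01,  9.85342786e-01, -3.14450955e+01,
       -6.08766871e-02,  4.32056480e-02,  1.34619095e-04]), 'position': array([ 0.27706388, -0.55964563,  0.22592955]), 'ee_rot': array([ 1.96588279,  0.46173282, -1.96696636]), 'force': array([ 0.44804554, -0.44286981, -0.14306293]), 'ft_torque': array([ 0.02359192,  0.02642763, -0.01343145]), 'width': 1.0010271388538154}
scene [0.91481361 0.57840902 1.03822307] [-0.81614646 -2.75626052  0.79749254] 423.22355327115076 [-0.09224977  0.          0.          0.          0.        ]
punch [(array([316., 191.]), 0.76), (array([346., 167.]), 0.66)]
stand [(array([383., 223.]), 0.88), (array([311., 208.]), 0.78), (array([228., 120.]), 0.54), (array([227., 126.]), 0.49)]
block [(array([230., 131.]), 0.75)]
side [ 0.06594032 -0.55657291  0.59797093] [-2.06908939  0.71098687 -0.3730678 ] 412.29441319513927 [-0.00112907  0.          0.          0.          0.        ]
punch [(array([207., 176.]), 0.8), (array([165., 188.]), 0.79)]
stand [(array([129., 185.]), 0.88), (array([209., 204.]), 0.87), (array([340., 302.]), 0.34)]
block [(array([339., 301.]), 0.86)]
wrist [ 0.3371327  -0.52844751  0.38606446] [ 2.47828964 -1.53825295 -0.19728933] 274.8253970278569 [-0.03032085  0.          0.          0.          0.        ]
punch []
stand []
block []
```

View pics/scene0.png

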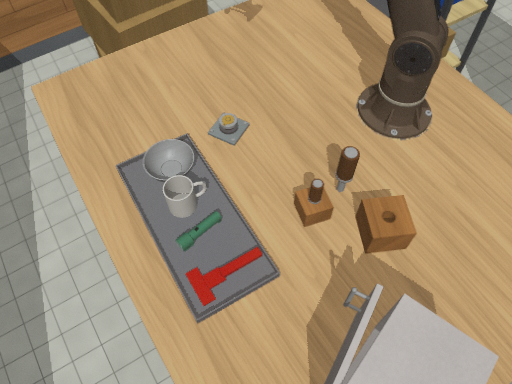

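View pics/side0.png

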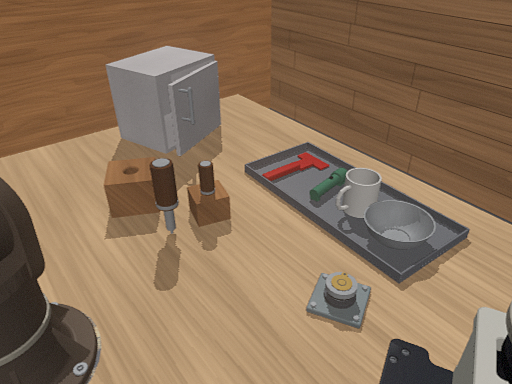

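View pics/wrist0.png

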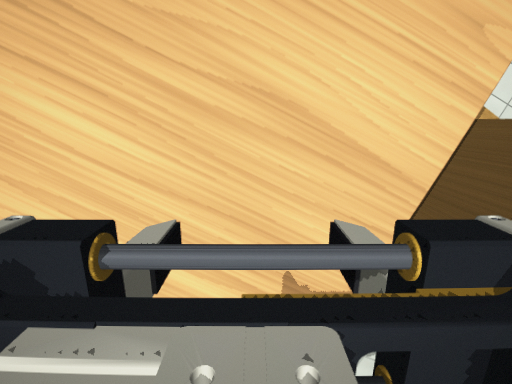

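The scene picture shows a large dark-handled punch standing free at (347,165), a smaller one in a small stand at (313,200), an empty large stand at (385,222), and the stamping block at (229,127). I'll measure the sizes before choosing.

Run:
```python
from h import *
P=[]
for n,k in [("scene",[(205,150,225,75),(290,140,130,110)]),("side",[(95,140,150,110),(295,255,90,80)])]:
    p=arm.get_image(n);P.append(p)
    for i,(x,y,w,h) in enumerate(k):
        s=int(min(800/w,600/h)); cv2.imwrite(f"pics/{n}c{i}.png",cv2.resize(p["frame"][y:y+h,x:x+w],None,fx=s,fy=s,interpolation=cv2.INTER_CUBIC)); print(n,i,x,y,s)
print("robot base", proj(P[0],[0,0,0]),proj(P[1],[0,0,0]))
a,b=P
for name,u,v in [("bigtop",(351,153),(163,162)),("smalltop",(317,183),(206,163)),("bighole",(389,217),(131,170)),("tag",(229,123),(343,282))]:
    X=tri([ray(a,u),ray(b,v)]); print(name,np.round(X,4),proj(a,X)[0],proj(b,X)[0])
```

```text
scene 0 205 150 3
scene 1 290 140 5
side 0 95 140 5
side 1 295 255 7
robot base [[393.63542777 109.06919055]] [[ 17.08963889 365.88162878]]
bigtop [0.363  0.155  0.1832] [350.12220604 153.15967874] [161.90188627 161.79194018]
smalltop [0.4689 0.1616 0.1406] [316.75934592 183.01556783] [205.7286483 162.9739863]
bighole [0.3509 0.3236 0.0906] [388.83817348 217.03516975] [130.82592026 169.95890282]
tag [ 0.5158 -0.2178  0.0395] [227.29149641 122.57047115] [340.01119777 282.33559846]
```

View pics/scenec1.png

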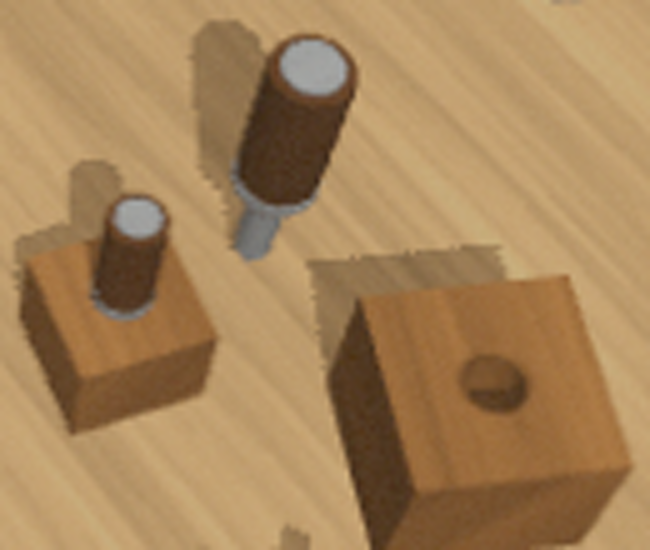

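View pics/sidec0.png

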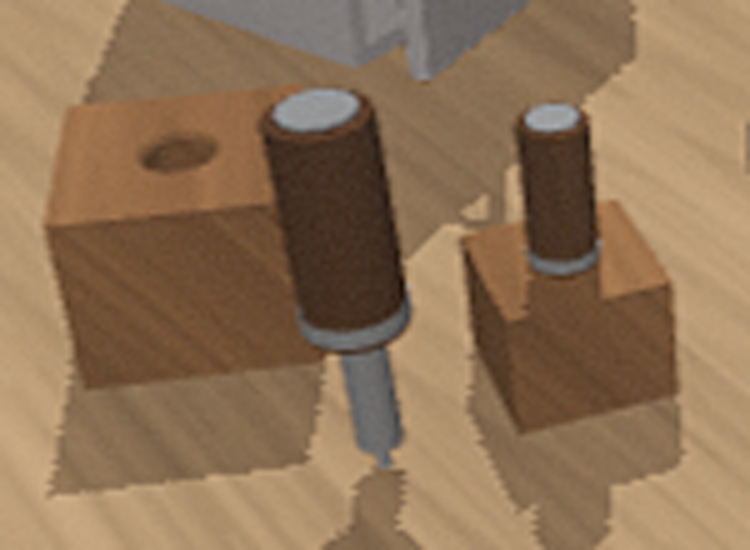

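View pics/sidec1.png

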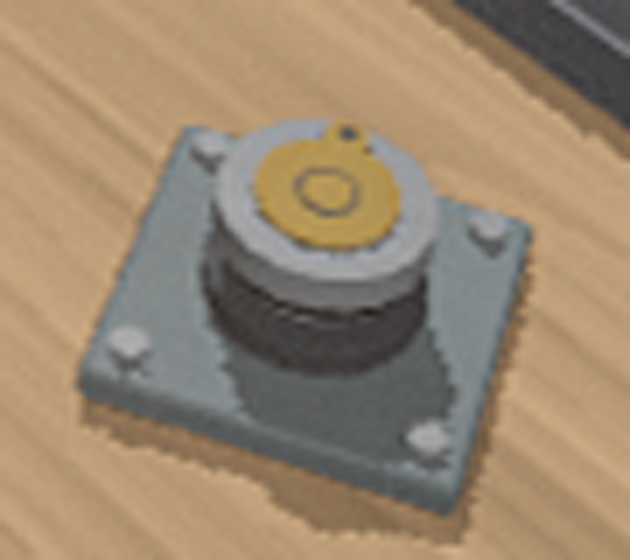

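Candidates are the big punch at scene (347,165), standing loose with its top at about 183 mm, and the smaller punch at (317,183), in a block with its top at about 140 mm. The smaller one fits 130 + 10 mm, and its handle of about 14 px is roughly 32 mm wide, so I choose it and its stand. The stand at (388,217) has its top at 90 mm, so it is the wrong one. The side crop shows the tag ring at about (341.7,282). Next I refine the positions.

Run:
```python
from h import *
from scipy.spatial.transform import Rotation as Ro
s=arm.observe(); print(np.round(Ro.from_rotvec(s["ee_rot"]).as_matrix(),3), s["clock"])
a=arm.get_image("scene");b=arm.get_image("side")
def gold(p,x,y,w,h):
    hsv=cv2.cvtColor(p["frame"],cv2.COLOR_BGR2HSV)[y:y+h,x:x+w]
    c=p["frame"][y:y+h,x:x+w].astype(int)
    m=(hsv[...,1]>120)&(c[...,2]>140)
    return m
cr=a["frame"][100:150,200:260];cv2.imwrite("pics/scene_tag.png",cv2.resize(cr,None,fx=10,fy=10,interpolation=cv2.INTER_CUBIC))
# small stand corners check: top corners at scene crop coords/5+(290,140); side crop/5+(95,140)
for c in [(25,257),(80,378),(217,338),(165,240)]:
    print("top",np.round(atz(a,(290+c[0]/5,140+c[1]/5),.065),4))
for c in [(462,240),(520,318),(672,285),(612,203)]:
    print("side top",np.round(atz(b,(95+c[0]/5,140+c[1]/5),.065),4))
for p,c in ((a,(290+138/5,140+217/5)),(b,(95+552/5,140+118/5))):
    print("ptop",np.round(atz(p,c,.14),4))
for p,c in ((a,(290+254/5,140+252/5)),(b,(95+385/5,140+465/5))):
    print("bigtip",np.round(atz(p,c,0),4))
print("tag side",atz(b,(341.7,282.1),.049))
for q in ["bowl","mug"]:
    print(q,[np.round(r["at"]) for r in arm.search_frame(a,q)])
```

```text
[[ 0.     0.444 -0.896]
 [-0.    -0.896 -0.444]
 [-1.     0.     0.   ]] 0.7
top [0.4977 0.116  0.065 ]
top [0.5172 0.1931 0.065 ]
top [0.4414 0.2134 0.065 ]
top [0.4268 0.1489 0.065 ]
side top [0.4368 0.2034 0.065 ]
side top [0.4249 0.1301 0.065 ]
side top [0.494  0.1097 0.065 ]
side top [0.5115 0.1873 0.065 ]
ptop [0.4675 0.1634 0.14  ]
ptop [0.4673 0.1606 0.14  ]
bigtip [0.3555 0.1552 0.    ]
bigtip [0.3589 0.1503 0.    ]
tag side [ 0.51103903 -0.22507069  0.049     ]
bowl [array([170., 159.])]
mug [array([183., 194.])]
```

View pics/scene_tag.png

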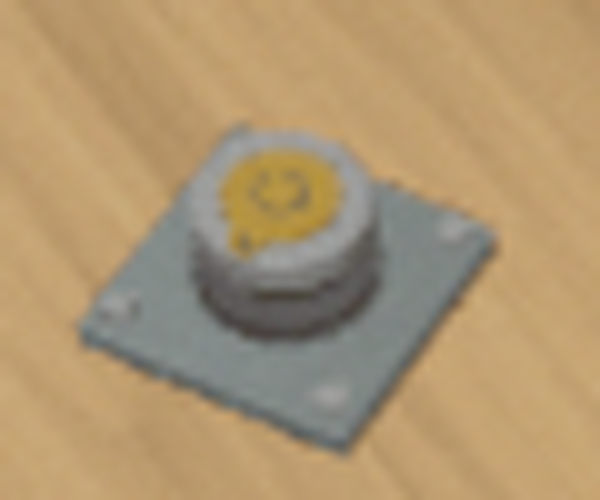

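Run:
```python
from h import *
a=arm.get_image("scene");p=arm.get_image("wrist")
X1=atz(a,(228.2,119.0),.049);print("tag scene",X1)
b=arm.get_image("side");print(tri([ray(a,(228.2,119.0)),ray(b,(341.7,282.1))]))
s=arm.observe();t=s["position"];R=cv2.Rodrigues(np.array(s["ee_rot"]))[0]
for off in (-.05,0,.05,.1,.15):
  for z in (.05,.14):
    q=t-R[:,2]*off; q[2]=z; print(off,z,proj(p,q)[0])
Rc=np.array(p["rotation"],float);Rc=Rc if Rc.shape==(3,3) else cv2.Rodrigues(Rc)[0]
print(R.T@(np.array(p["position"])-t), R.T@Rc)
```

```text
tag scene [ 0.50971937 -0.22144343  0.049     ]
[ 0.51037095 -0.22361074  0.04797149]
-0.05 0.05 [255.90364321 216.81079668]
-0.05 0.14 [256.35742542 247.34561893]
0 0.05 [255.95491744 178.81156288]
0 0.14 [256.45039771 197.95849237]
0.05 0.05 [256.00856562 137.95570028]
0.05 0.14 [256.54930701 143.40008811]
0.1 0.05 [256.06442632  94.09469623]
0.1 0.14 [256.65362346  83.27532802]
0.15 0.05 [256.12218851  47.12262163]
0.15 0.14 [256.76209737  17.331359  ]
[-0.15947331 -0.00180758 -0.06766486] [[-1.01309423e-03 -2.53509179e-01  9.67332450e-01]
 [ 9.99999456e-01 -1.58816151e-05  1.04314452e-03]
 [-2.49083910e-04  9.67332981e-01  2.53509057e-01]]
```

servo_tool(
  plan=[
    [[2.3,3.4,0.5],[0,0,-3]],
    [[4.6,6.8,1],[0,0,-6]],
    [[7,10.1,1.5],[0,0,-9]],
    [[9.3,13.4,2],[0,0,-12]],
    [[11.6,16.8,2],[0,0,-15]],
    [[14,20.2,2],[0,0,-18]],
    [[16.3,23.5,2],[0,0,-21]],
    [[18.6,26.9,2],[0,0,-24]],
    [[21,30.2,2],[0,0,-26.4]],
    [[23.3,33.6,2],[0,0,-26.4]],
    [[23.3,33.6,2],[0,0,-26.4]],
    [[23.3,33.6,2],[0,0,-26.4]],
  ],
  grip=1,
  squeeze=40,
)

```text
clock: 2.25
position: [0.5108, -0.2232, 0.2467]
ee_rot: [2.22, 0.002, -2.221]
force: [-1.0, -0.8, 0.8]
width: 1.003
```

Run:
```python
from h import *
s=arm.observe();print(s["clock"],s["position"],cv2.Rodrigues(np.array(s["ee_rot"]))[0].round(3),s["joints"].round(2),s["force"])
p=arm.get_image("wrist");f=p["frame"]
cv2.imwrite("pics/wtag.png",f)
print("exp",proj(p,[.5104,-.2235,.048]))
print([(r["at"],r["score"]) for r in arm.search_frame(p,"block")])
x,y=[int(v) for v in proj(p,[.5104,-.2235,.048])[0]]
x0,y0=x-50,y-40
cv2.imwrite("pics/wtagc.png",cv2.resize(f[y0:y0+75,x0:x0+100],None,fx=8,fy=8,interpolation=cv2.INTER_CUBIC));print(x0,y0)
```

```text
2.25 [ 0.51080793 -0.22316207  0.24669321] [[-0.     0.002 -1.   ]
 [-0.    -1.    -0.002]
 [-1.     0.     0.   ]] [ 0.35  0.31 -0.05  1.71  0.02  1.12 -1.27] [-0.99941637 -0.84140338  0.8088583 ]
exp [[255.88485643 175.33905748]]
[([256.2, 170.8], 0.88)]
205 135
```

View pics/wtagc.png

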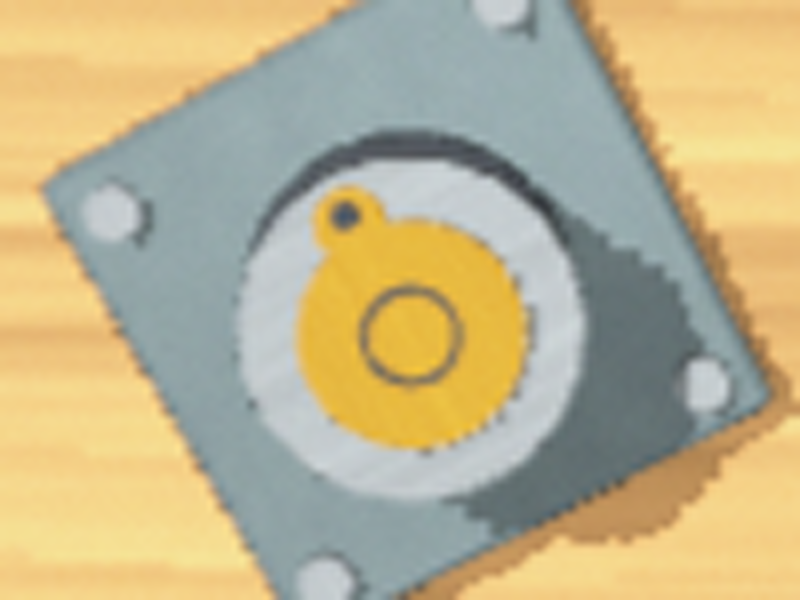

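The wrist crop shows the ring centre at about (255.8,176.4), close to the predicted (255.9,175.3). Now I go on to above the punch.

servo_tool(
  plan=[
    [[-0.5,4.3,0],[0,0,0]],
    [[-1,8.6,0],[0,0,0]],
    [[-1.4,12.9,0],[0,0,0]],
    [[-1.9,17.2,0],[0,0,0]],
    [[-2.4,21.5,0],[0,0,0]],
    [[-2.9,25.8,0],[0,0,0]],
    [[-3.4,30.1,0],[0,0,0]],
    [[-3.8,34.4,0],[0,0,0]],
    [[-4.3,38.5,0],[0,0,0]],
    [[-4.3,38.5,0],[0,0,0]],
    [[-4.3,38.5,0],[0,0,0]],
  ],
)

```text
clock: 3.45
position: [0.4668, 0.1591, 0.2467]
ee_rot: [-2.22, 0.004, 2.221]
force: [0.5, -1.2, 0.2]
width: 1.002
```

Run:
```python
from h import *
s=arm.observe();print(s["clock"],s["position"],cv2.Rodrigues(np.array(s["ee_rot"]))[0].round(3),s["force"])
p=arm.get_image("wrist");f=p["frame"]
cv2.imwrite("pics/wp.png",f)
# tag in wrist: reconstruct camera by shift
import copy
print("exp top",proj(p,[.468,.162,.14]),"sh",proj(p,[.468,.162,.065]))
print([(r["at"],r["score"]) for r in arm.search_frame(p,"punch")])
r=arm.trace(p,"punch")
m=r[0]["pixels"] if r else None
for r_ in r: print(r_["score"],r_["at"],r_["pixels"].sum())
cv2.imwrite("pics/wpc.png",cv2.resize(f[100:260,150:363],None,fx=3.7,fy=3.7,interpolation=cv2.INTER_CUBIC))
```

```text
3.45 [0.46680808 0.15908574 0.24669892] [[-0.    -0.002 -1.   ]
 [-0.001 -1.     0.002]
 [-1.     0.001  0.   ]] [ 0.52279471 -1.1822547   0.16396872]
exp top [[252.98815345 190.8193395 ]] sh [[253.20845025 176.56644731]]
[([252.9, 187.7], 0.85)]
0.57 [253.5, 188.6] 1185
```

View pics/wpc.png

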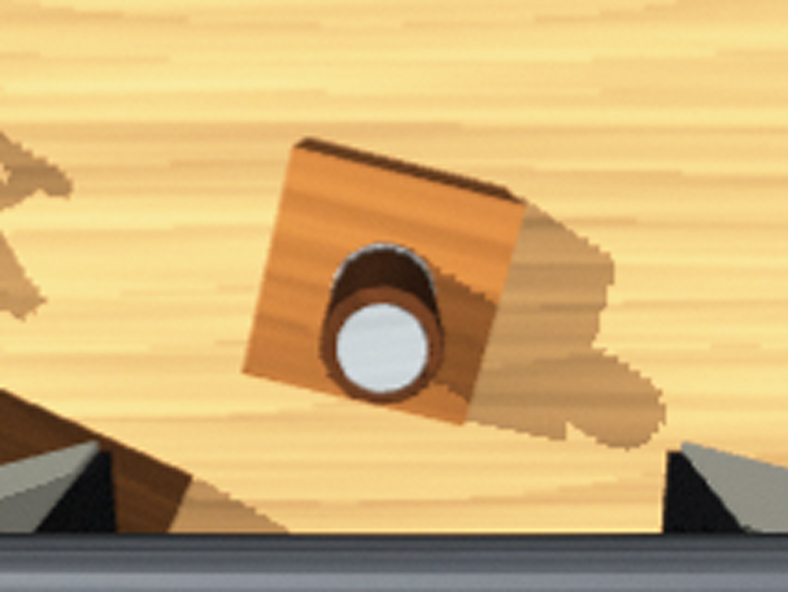

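Run:
```python
from h import *
p=arm.get_image("wrist")
print("ptop",atz(p,(252.9,193.4),.14))
C=[atz(p,(150+x/3.7-.36,100+y/3.7-.36),.065) for x,y in [(298,148),(523,203),(465,425),(244,373)]]
print(np.round(C,4),"centre",np.mean(C,0),[np.linalg.norm(C[i]-C[i-1]).round(4) for i in range(4)])
print("rim", atz(p,(150+382/3.7-.36,100+290/3.7),.065))
# tag: same camera shifted (orientation near same)
q=dict(p);q["position"]=np.array(p["position"])+np.array([.51080793-.46680808,-.22316207-.15908574,0])
print("tag",atz(q,(255.8,176.4),.049))
a=arm.get_image("scene");b=arm.get_image("side")
print(tri([ray(p,(252.9,193.4)),ray(a,(290+138/5-.4,140+217/5-.4)),ray(b,(95+552/5-.4,140+118/5-.4))]))
```

```text
ptop [0.46571431 0.16052753 0.14      ]
[[0.5144 0.1882 0.065 ]
 [0.4958 0.1134 0.065 ]
 [0.4178 0.1318 0.065 ]
 [0.4374 0.2092 0.065 ]] centre [0.46633211 0.1606513  0.065     ] [np.float64(0.0798), np.float64(0.077), np.float64(0.0802), np.float64(0.0798)]
rim [0.46604392 0.16082156 0.065     ]
tag [ 0.5094887  -0.22521367  0.049     ]
[0.46673532 0.1612531  0.1404182 ]
```

servo_tool(
  plan=[
    [[-0.1,0.16,-3],[0,0,0]],
    [[-0.1,0.16,-6],[0,0,0]],
    [[-0.1,0.16,-9],[0,0,0]],
    [[-0.1,0.16,-12],[0,0,0]],
    [[-0.1,0.16,-14],[0,0,0]],
    [[-0.1,0.16,-15.5],[0,0,0]],
    [[-0.1,0.16,-15.5],[0,0,0]],
    [[-0.1,0.16,-15.5],[0,0,0]],
  ],
)

```text
clock: 4.55
position: [0.4662, 0.1596, 0.092]
ee_rot: [-2.219, 0.007, 2.22]
force: [0.4, -0.1, 1.0]
width: 1.001
```

servo_tool(
  plan=[
    [[0,0,0],[0,0,0]],
    [[0,0,0],[0,0,0]],
    [[0,0,0],[0,0,0]],
    [[0,0,0],[0,0,0]],
    [[0,0,0],[0,0,0]],
    [[0,0,0],[0,0,0]],
    [[0,0,0],[0,0,0]],
    [[0,0,0],[0,0,0]],
  ],
  grip=0.3,
  squeeze=45,
)

```text
clock: 5.35
position: [0.4663, 0.1597, 0.092]
ee_rot: [-2.219, 0.007, 2.22]
force: [0.6, -0.7, -0.9]
width: 0.364
```

Run:
```python
from h import *
s=arm.observe();print(s["clock"],s["position"],s["ee_rot"],s["force"],s["ft_torque"],s["width"])
for n in ["side","wrist"]:
    p=arm.get_image(n);cv2.imwrite(f"pics/{n}g.png",p["frame"])
```

```text
5.35 [0.46625032 0.15974039 0.0920315 ] [-2.21865862  0.00714274  2.219721  ] [ 0.55932161 -0.699937   -0.94948816] [0.03101944 0.00141149 0.01446878] 0.36432894074054184
```

View pics/sideg.png

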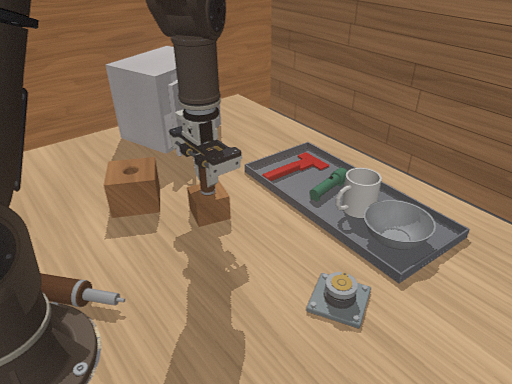

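View pics/wristg.png

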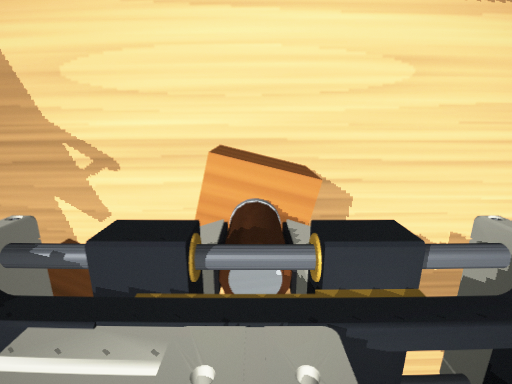

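The grasp holds: width 0.364 × 92 = 33.5 mm against a 34 mm handle. In the side view the loose big punch has toppled and lies by the robot base at (85,293), outside the work path. Lifting.

servo_tool(
  plan=[
    [[0,0,0.5],[0,0,0]],
    [[0,0,1.5],[0,0,0]],
    [[0,0,2.5],[0,0,0]],
    [[0,0,3.5],[0,0,0]],
    [[0,0,5],[0,0,0]],
    [[0,0,7],[0,0,0]],
    [[0,0,9],[0,0,0]],
    [[0,0,9],[0,0,0]],
    [[0,0,9],[0,0,0]],
  ],
)

```text
clock: 6.35
position: [0.4664, 0.1597, 0.1824]
ee_rot: [-2.22, 0.007, 2.218]
force: [0.7, -0.4, -2.6]
width: 0.366
```

Run:
```python
from h import *
s=arm.observe();print(s["clock"],s["position"],s["ee_rot"],s["force"],s["ft_torque"],s["width"])
for n in ["side","scene","wrist"]:
    p=arm.get_image(n);f=p["frame"]
    t=s["position"].copy()
    tip=t-[0,0,.082]; u=proj(p,tip)[0];print(n,"tip exp",u, "handle low",proj(p,tip+[0,0,.055])[0])
    x,y=int(u[0])-50,int(u[1])-60
    if n!="wrist": cv2.imwrite(f"pics/{n}l.png",cv2.resize(f[y:y+80,x:x+100],None,fx=7,fy=7,interpolation=cv2.INTER_CUBIC));print(x,y)
    else: cv2.imwrite(f"pics/{n}l.png",f)
```

```text
6.35 [0.46638618 0.15970598 0.18238576] [-2.21976189  0.00695234  2.218298  ] [ 0.72842634 -0.35331874 -2.58790746] [-0.0142687   0.0114268   0.03464788] 0.3657222105821296
side tip exp [206.57140957 178.87429932] handle low [204.72774362 157.86101205]
156 118
scene tip exp [315.30935511 190.51460173] handle low [317.75916072 178.81645195]
265 130
wrist tip exp [255.70886291 198.03480228] handle low [256.19399914 218.56254453]
```

View pics/sidel.png

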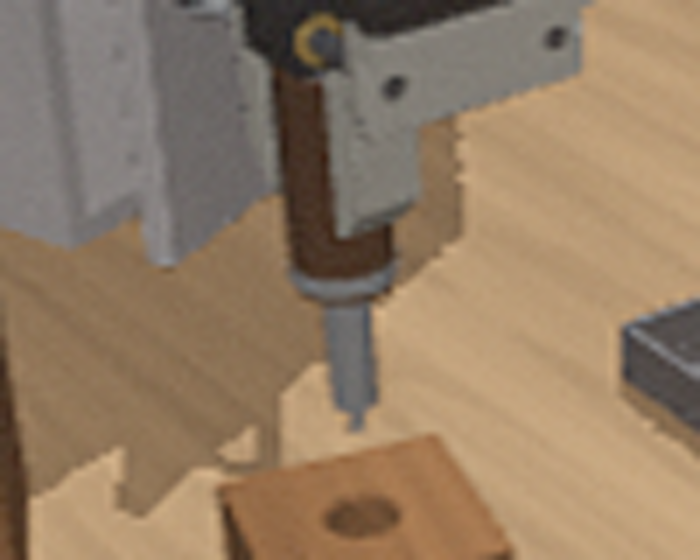

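View pics/scenel.png

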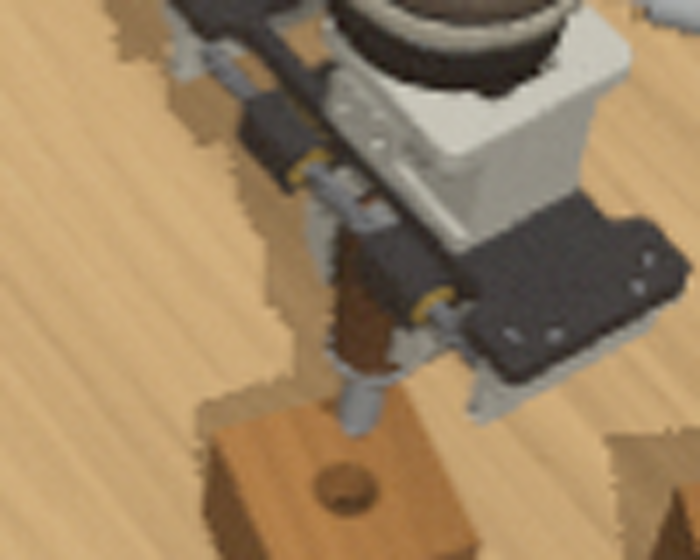

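View pics/wristl.png

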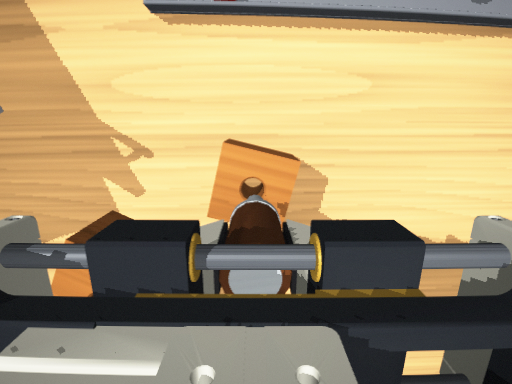

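Run:
```python
from h import *
a=arm.get_image("scene");b=arm.get_image("side")
print("tip",tri([ray(a,(315.6,191.2)),ray(b,(206.0,179.0))]))
print("hole",atz(a,(314.1,199.6),.065),atz(b,(207.3,191.3),.065))
```

```text
tip [0.46620226 0.16147053 0.09923155]
hole [0.46970124 0.16530727 0.065     ] [0.46654327 0.16171579 0.065     ]
```

servo_tool(
  plan=[
    [[0.4,-3,0],[0,0,0]],
    [[0.8,-7,0],[0,0,0]],
    [[1.3,-11,0],[0,0,0]],
    [[1.7,-15,0],[0,0,0]],
    [[2.2,-19,0],[0,0,0]],
    [[2.6,-23,0],[0,0,0]],
    [[3.1,-27,0],[0,0,0]],
    [[3.5,-31,0],[0,0,0]],
    [[4,-35,0],[0,0,0]],
    [[4.3,-38,0],[0,0,0]],
    [[4.3,-38.4,0],[0,0,0]],
    [[4.3,-38.4,0],[0,0,0]],
  ],
)

```text
clock: 7.8
position: [0.5082, -0.2253, 0.1804]
ee_rot: [-2.215, 0.01, 2.222]
force: [-0.3, 0.1, -1.3]
width: 0.367
```

servo_tool(
  plan=[
    [[0,0,-1],[0,0,0]],
    [[0,0,-2],[0,0,0]],
    [[0,0,-3],[0,0,0]],
    [[0,0,-3],[0,0,0]],
    [[0,0,-3],[0,0,0]],
  ],
)

```text
clock: 8.3
position: [0.508, -0.2248, 0.15]
ee_rot: [-2.214, 0.008, 2.223]
force: [-0.7, -0.4, -1.6]
width: 0.362
```

Run:
```python
from h import *
s=arm.observe();print(s["clock"],s["position"],s["ee_rot"],s["force"],s["ft_torque"],s["width"])
for n in ["side","scene","wrist"]:
    p=arm.get_image(n);f=p["frame"]
    t=s["position"].copy()
    tip=t-[0,0,.082]; u=proj(p,tip)[0];print(n,"tip exp",u,"ring exp",proj(p,[.5097,-.2245,.049]))
    x,y=int(u[0])-50,int(u[1])-40
    cv2.imwrite(f"pics/{n}t.png",cv2.resize(f[y:y+80,x:x+100],None,fx=7,fy=7,interpolation=cv2.INTER_CUBIC));print(x,y)
```

```text
8.3 [ 0.50803844 -0.22479891  0.14998873] [-2.21382107  0.00838007  2.22309417] [-0.66713609 -0.42822981 -1.5976291 ] [0.05325485 0.02506378 0.01890969] 0.36210524637530894
side tip exp [341.58243347 275.2038316 ] ring exp [[340.95938613 282.25100955]]
291 235
scene tip exp [227.74489113 113.92763438] ring exp [[227.70507016 118.38145949]]
177 73
wrist tip exp [255.61173094 198.63325659] ring exp [[255.18488951 191.77518383]]
205 158
```

View pics/sidet.png

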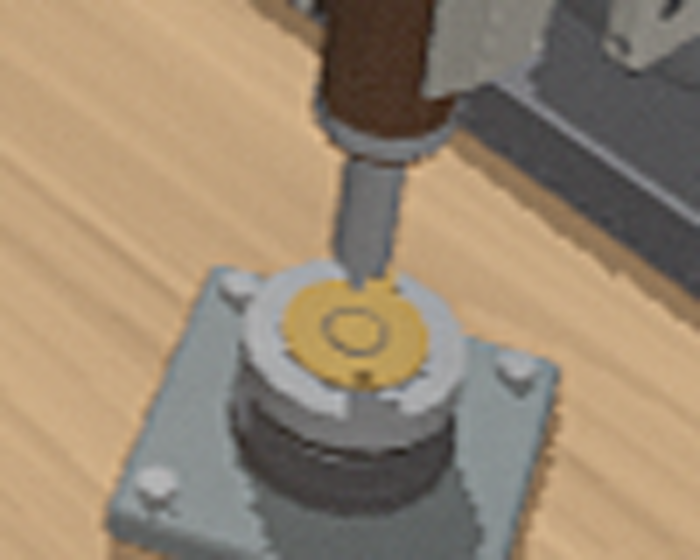

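View pics/scenet.png

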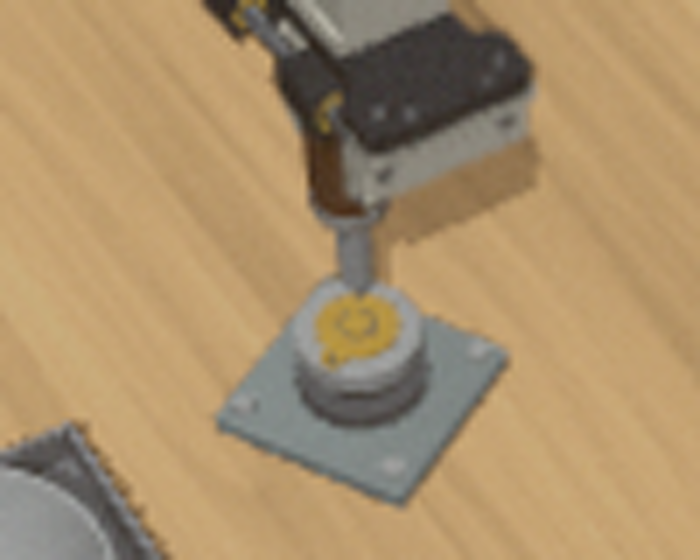

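View pics/wristt.png

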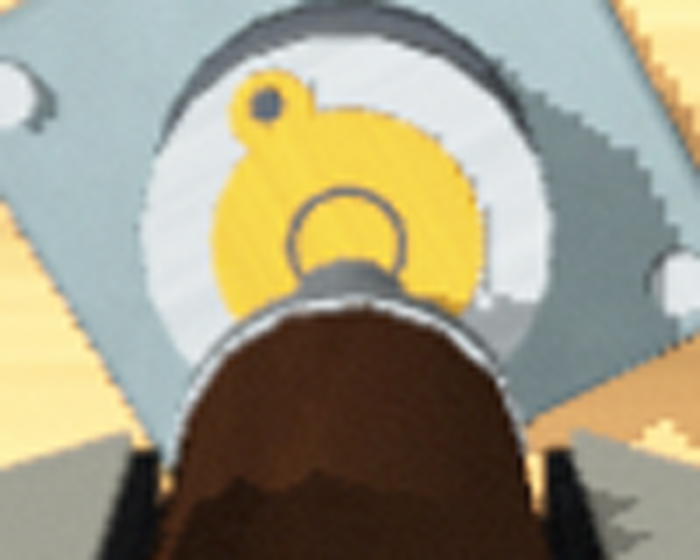

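Run:
```python
from h import *
s=arm.observe();print(s["position"],cv2.Rodrigues(np.array(s["ee_rot"]))[0].round(3))
a=arm.get_image("scene");b=arm.get_image("side");w=arm.get_image("wrist")
T=tri([ray(a,(228.3,113.9)),ray(b,(341.9,275.4))])
R2=tri([ray(a,(227.6,118.7)),ray(b,(341.3,282.0))])
R3=tri([ray(a,(227.6,118.7)),ray(b,(341.3,282.0)),ray(w,(254.1,192.3))])
print(T,R2,R3,R2-T, atz(w,(254.1,192.3),R2[2]))
```

```text
[ 0.50850988 -0.22531881  0.15078145] [[-0.003 -0.007 -1.   ]
 [-0.001 -1.     0.007]
 [-1.     0.001  0.003]]
[ 0.50720532 -0.22489958  0.06791031] [ 0.51068709 -0.22407765  0.04862683] [ 0.51010589 -0.22397838  0.04898896] [ 0.00348177  0.00082193 -0.01928347] [ 0.50905633 -0.22363892  0.04862683]
```

Tip and ring, triangulated with the same cameras, differ by about (+3.5,+0.8) mm; the wrist camera gives about +1 mm in x. I use +2 and +1 mm, then descend. The ring top is estimated at z ≈ 0.049 and the tip is at 0.068.

servo_tool(
  plan=[
    [[0.1,0.05,-0.4],[0,0,0]],
    [[0.2,0.1,-0.8],[0,0,0]],
    [[0.2,0.1,-1.1],[0,0,0]],
    [[0.2,0.1,-1.2],[0,0,0]],
    [[0.2,0.1,-1.2],[0,0,0]],
  ],
)

```text
clock: 9.1
position: [0.5102, -0.2244, 0.1384]
ee_rot: [-2.215, 0.01, 2.222]
force: [-0.6, 0.2, -1.6]
width: 0.363
```

```bash
cat >> h.py <<'E'
def avg(n=8):
    Z=[];F=[]
    for i in range(n):
        arm.get_image("wrist"); s=arm.observe(); Z.append(s["position"]);F.append(s["force"])
    Z=np.array(Z)*1000;F=np.array(F)
    print("clock",s["clock"],"meanpos",Z.mean(0).round(2),"sd",Z.std(0).round(2),"F",F.mean(0).round(2),"sd",F.std(0).round(2),"last",Z[-1].round(2),F[-1].round(2))
    s2=arm.observe();print("again",(s2["position"]*1000).round(2))
E
python3 - <<'E'
from h import *
avg(8)
w=arm.get_image("wrist");a=arm.get_image("side")
cv2.imwrite("pics/w5.png",cv2.resize(w["frame"][150:250,195:320],None,fx=6,fy=6,interpolation=cv2.INTER_CUBIC))
cv2.imwrite("pics/s5.png",cv2.resize(a["frame"][240:310,295:390],None,fx=7,fy=7,interpolation=cv2.INTER_CUBIC))
E
```

```text
clock 9.5 meanpos [ 510.46 -224.47  138.84] sd [0.06 0.03 0.09] F [-0.04  0.17 -2.14] sd [0.58 0.14 0.55] last [ 510.46 -224.46  138.86] [-0.23  0.26 -2.51]
again [ 510.46 -224.46  138.86]
```

View pics/s5.png

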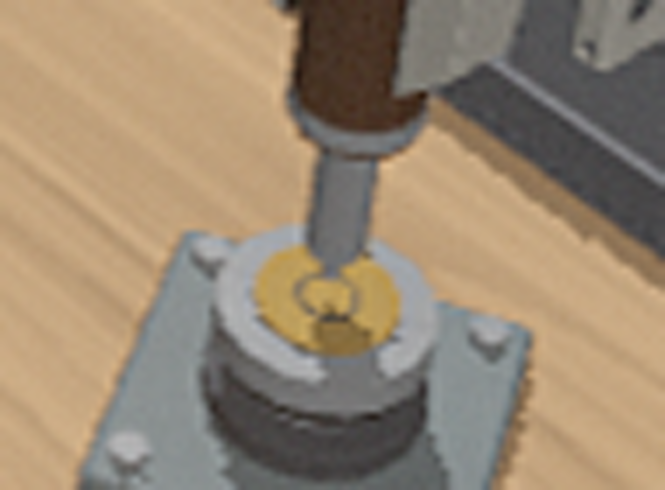

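View pics/w5.png

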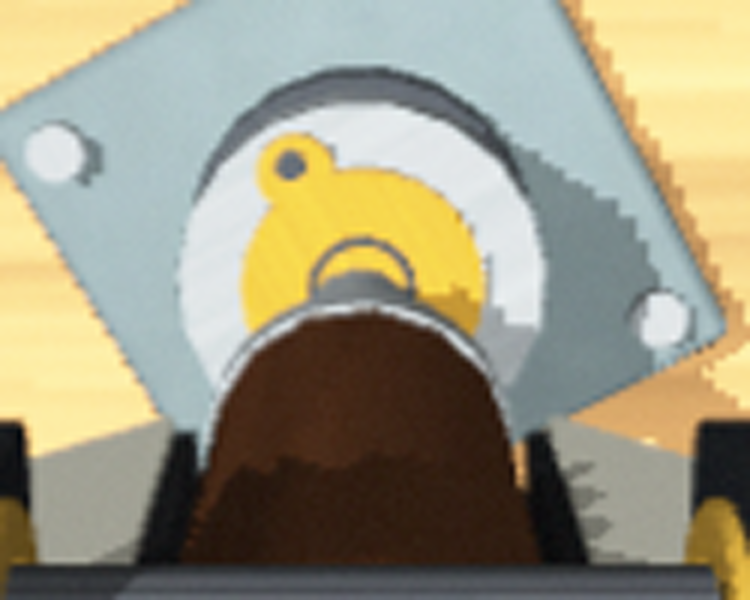

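The tip now sits over the ring in both crops, and the readings are steady: baseline Fz −2.1, noise 0.5 N. Slow approach next.

servo_tool(
  plan=[
    [[0,0,-0.15],[0,0,0]],
    [[0,0,-0.3],[0,0,0]],
    [[0,0,-0.45],[0,0,0]],
    [[0,0,-0.45],[0,0,0]],
    [[0,0,-0.45],[0,0,0]],
  ],
)

```text
clock: 10.1
position: [0.5104, -0.2244, 0.1342]
ee_rot: [-2.215, 0.01, 2.221]
force: [-0.2, -0.3, -2.0]
width: 0.36
```

servo_tool(
  plan=[
    [[0,0,-0.05],[0,0,0]],
    [[0,0,-0.1],[0,0,0]],
    [[0,0,-0.1],[0,0,0]],
    [[0,0,-0.1],[0,0,0]],
  ],
)

```text
clock: 10.5
position: [0.5104, -0.2244, 0.1333]
ee_rot: [-2.215, 0.01, 2.221]
force: [1.7, -0.4, -2.0]
width: 0.366
```

servo_tool(
  plan=[
    [[0,0,-0.05],[0,0,0]],
    [[0,0,-0.1],[0,0,0]],
    [[0,0,-0.1],[0,0,0]],
    [[0,0,-0.1],[0,0,0]],
  ],
)

```text
clock: 10.9
position: [0.5104, -0.2244, 0.1322]
ee_rot: [-2.215, 0.01, 2.221]
force: [-1.0, 0.3, -1.2]
width: 0.368
```

servo_tool(
  plan=[
    [[0,0,-0.04],[0,0,0]],
    [[0,0,-0.08],[0,0,0]],
    [[0,0,-0.08],[0,0,0]],
    [[0,0,-0.08],[0,0,0]],
  ],
)

```text
clock: 11.3
position: [0.5105, -0.2244, 0.1315]
ee_rot: [-2.216, 0.01, 2.221]
force: [-0.1, 0.4, -1.9]
width: 0.363
```

servo_tool(
  plan=[
    [[0,0,-0.04],[0,0,0]],
    [[0,0,-0.08],[0,0,0]],
    [[0,0,-0.08],[0,0,0]],
    [[0,0,-0.08],[0,0,0]],
  ],
)

```text
clock: 11.7
position: [0.5107, -0.2245, 0.131]
ee_rot: [-2.216, 0.01, 2.221]
force: [-0.6, 0.2, 2.6]
width: 0.364
```

Contact, about 4.5 N. I'll average before going on.

Run:
```python
from h import *
avg(4)
```

```text
clock 11.9 meanpos [ 510.62 -224.48  130.89] sd [0.01 0.02 0.02] F [-0.04  0.24  2.29] sd [0.58 0.78 0.68] last [ 510.61 -224.49  130.87] [0.6  0.76 2.31]
again [ 510.61 -224.49  130.87]
```

servo_tool(
  plan=[
    [[0,0,-0.04],[0,0,0]],
    [[0,0,-0.08],[0,0,0]],
    [[0,0,-0.11],[0,0,0]],
    [[0,0,-0.11],[0,0,0]],
    [[0,0,-0.11],[0,0,0]],
  ],
)

```text
clock: 12.4
position: [0.5109, -0.2246, 0.1302]
ee_rot: [-2.217, 0.01, 2.22]
force: [-1.2, -0.5, 6.5]
width: 0.364
```

Run:
```python
from h import *
avg(3)
```

```text
clock 12.55 meanpos [ 510.96 -224.6   130.19] sd [0.   0.01 0.01] F [-0.8   0.17  6.01] sd [0.42 0.3  0.19] last [ 510.95 -224.59  130.17] [-1.39 -0.22  5.75]
again [ 510.95 -224.59  130.17]
```

Pressing about 8 N now. Go to about 12 N and hold; the camera calls that follow keep the same target.

servo_tool(
  plan=[
    [[0,0,-0.05],[0,0,0]],
    [[0,0,-0.1],[0,0,0]],
    [[0,0,-0.13],[0,0,0]],
    [[0,0,-0.13],[0,0,0]],
    [[0,0,-0.13],[0,0,0]],
  ],
)

```text
clock: 13.05
position: [0.5115, -0.2248, 0.1297]
ee_rot: [-2.219, 0.011, 2.219]
force: [-1.5, 0.6, 9.1]
width: 0.363
```

Run:
```python
from h import *
avg(8)
```

```text
clock 13.45 meanpos [ 511.47 -224.76  129.65] sd [0.02 0.01 0.02] F [-0.99  0.15  9.28] sd [0.32 0.59 0.4 ] last [ 511.47 -224.76  129.64] [-0.47 -0.22  9.68]
again [ 511.47 -224.76  129.64]
```

Run:
```python
from h import *
avg(20);avg(18)
w=arm.get_image("side")
cv2.imwrite("pics/s6.png",cv2.resize(w["frame"][240:310,295:390],None,fx=7,fy=7,interpolation=cv2.INTER_CUBIC))
```

```text
clock 14.45 meanpos [ 511.46 -224.75  129.64] sd [0.01 0.01 0.01] F [-1.26  0.58  9.48] sd [0.41 0.55 0.57] last [ 511.46 -224.74  129.64] [-1.    1.13 10.12]
again [ 511.46 -224.74  129.64]
clock 15.35 meanpos [ 511.46 -224.75  129.64] sd [0.01 0.02 0.01] F [-1.42  0.48  9.07] sd [0.43 0.67 0.44] last [ 511.43 -224.75  129.64] [-0.82 -0.41  9.37]
again [ 511.43 -224.75  129.64]
```

View pics/s6.png

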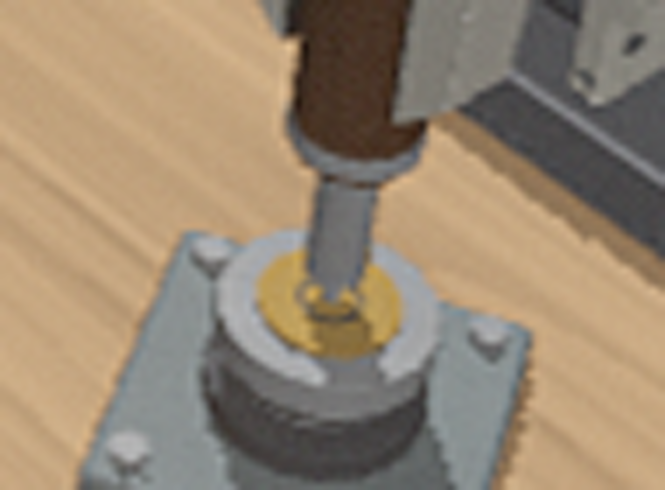

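The tip is inside the ring at (331,297) in the crop, held at about 11.5 N for over 2 s. Lifting straight up.

servo_tool(
  plan=[
    [[0,0,0.1],[0,0,0]],
    [[0,0,0.2],[0,0,0]],
    [[0,0,0.4],[0,0,0]],
    [[0,0,0.9],[0,0,0]],
    [[0,0,1.6],[0,0,0]],
    [[0,0,2.5],[0,0,0]],
    [[0,0,3.5],[0,0,0]],
    [[0,0,4.5],[0,0,0]],
    [[0,0,5.3],[0,0,0]],
    [[0,0,5.3],[0,0,0]],
    [[0,0,5.3],[0,0,0]],
  ],
)

```text
clock: 16.5
position: [0.5115, -0.2248, 0.1828]
ee_rot: [-2.219, 0.011, 2.219]
force: [0.4, 0.3, -3.6]
width: 0.363
```

Run:
```python
from h import *
avg(3)
s=arm.observe();print(cv2.Rodrigues(s["ee_rot"])[0].round(4),s["ee_rot"],s["width"])
a=arm.get_image("side");t=s["position"]-[0,0,.082];u=proj(a,t)[0];print(u)
x,y=int(u[0])-50,int(u[1])-40;print(x,y)
cv2.imwrite("pics/s7.png",cv2.resize(a["frame"][y:y+70,x:x+100],None,fx=7,fy=7,interpolation=cv2.INTER_CUBIC))
a=arm.get_image("scene")
u=proj(a,t)[0];x,y=int(u[0])-50,int(u[1])-40;print(u,x,y)
cv2.imwrite("pics/s8.png",cv2.resize(a["frame"][y:y+70,x:x+100],None,fx=7,fy=7,interpolation=cv2.INTER_CUBIC))
```

```text
clock 16.65 meanpos [ 511.15 -224.64  182.25] sd [0.05 0.03 0.12] F [-0.03 -0.01 -2.2 ] sd [0.3  0.67 0.22] last [ 511.11 -224.61  182.13] [ 0.17 -0.82 -2.28]
again [ 511.11 -224.61  182.13]
[[-0.0012 -0.0075 -1.    ]
 [-0.002  -1.      0.0075]
 [-1.      0.002   0.0011]] [-2.21736998  0.0105261   2.21991296] 0.36453896481266984
[344.69774383 261.10493422]
294 221
[226.2524805  107.07840538] 176 67
```

View pics/s7.png

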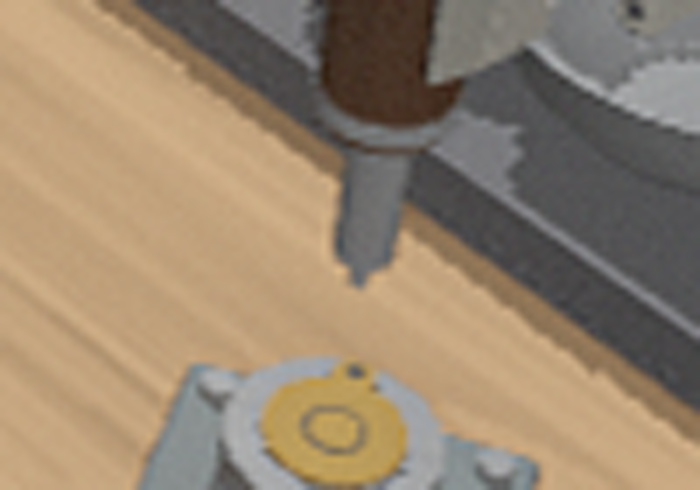

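View pics/s8.png

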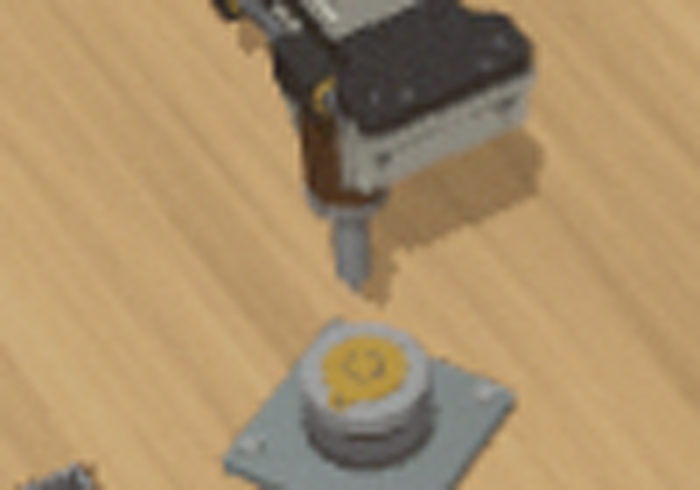

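servo_tool(
  plan=[
    [[-0.4,3,0],[0,0,0]],
    [[-0.8,7,0],[0,0,0]],
    [[-1.3,11,0],[0,0,0]],
    [[-1.7,15,0],[0,0,0]],
    [[-2.2,19,0],[0,0,0]],
    [[-2.6,23,0],[0,0,0]],
    [[-3.1,27,0],[0,0,0]],
    [[-3.6,31,0],[0,0,0]],
    [[-4,35,0],[0,0,0]],
    [[-4.4,37.8,0],[0,0,0]],
    [[-4.48,38.46,0],[0,0,0]],
    [[-4.48,38.46,0],[0,0,0]],
  ],
)

```text
clock: 17.95
position: [0.466, 0.161, 0.182]
ee_rot: [-2.218, 0.008, 2.221]
force: [-0.0, -0.0, -2.9]
width: 0.361
```

Run:
```python
from h import *
avg(8)
s=arm.observe();print(cv2.Rodrigues(s["ee_rot"])[0].round(4))
for n in ["side","scene"]:
    a=arm.get_image(n);t=s["position"]-[0,0,.082];u=proj(a,t)[0];print(n,u,proj(a,[.4663,.1605,.065]))
    x,y=int(u[0])-50,int(u[1])-40;print(x,y)
    cv2.imwrite(f"pics/r{n}.png",cv2.resize(a["frame"][y:y+80,x:x+100],None,fx=7,fy=7,interpolation=cv2.INTER_CUBIC))
```

```text
clock 18.35 meanpos [466.6  158.7  182.06] sd [0.12 0.4  0.09] F [ 0.48 -0.18 -2.02] sd [0.37 0.54 0.59] last [466.56 159.08 182.18] [ 0.07  0.04 -2.29]
again [466.56 159.08 182.18]
[[-0.0011 -0.009  -1.    ]
 [-0.0022 -1.      0.009 ]
 [-1.      0.0023  0.001 ]]
side [206.78473957 179.03624299] [[207.48576997 191.5575958 ]]
156 139
scene [315.1059383  190.41861277] [[314.03648546 197.73456455]]
265 150
```

View pics/rside.png

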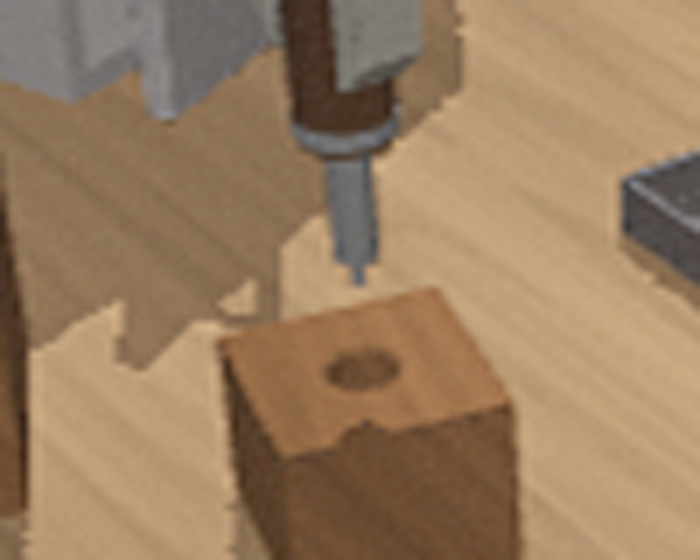

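View pics/rscene.png

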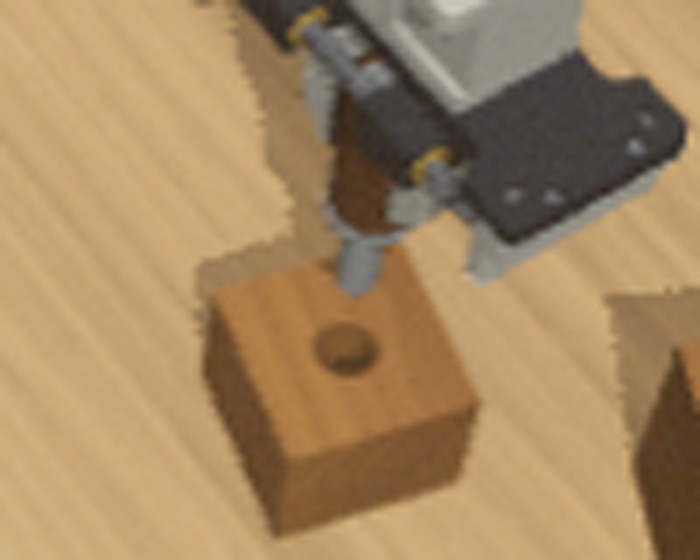

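Tip and hole line up within about 1.5 mm. Hole at side (207.3,191.4) and scene (314.1,199.4). Lowering with a +1.5 mm y correction.

servo_tool(
  plan=[
    [[0,0.15,-0.5],[0,0,0]],
    [[0,0.15,-1],[0,0,0]],
    [[0,0.15,-1.5],[0,0,0]],
    [[0,0.15,-2],[0,0,0]],
    [[0,0.15,-2.5],[0,0,0]],
    [[0,0.15,-3],[0,0,0]],
    [[0,0.15,-3.5],[0,0,0]],
    [[0,0.15,-3.5],[0,0,0]],
  ],
)

```text
clock: 19.25
position: [0.4661, 0.1608, 0.1464]
ee_rot: [-2.216, 0.012, 2.221]
force: [0.4, -0.2, -2.6]
width: 0.363
```

Run:
```python
from h import *
avg(4)
a=arm.get_image("side")
cv2.imwrite("pics/r9.png",cv2.resize(a["frame"][150:230,156:256],None,fx=7,fy=7,interpolation=cv2.INTER_CUBIC))
```

```text
clock 19.45 meanpos [466.51 161.   147.17] sd [0.14 0.07 0.21] F [ 0.48  0.01 -2.2 ] sd [0.27 0.52 0.28] last [466.67 161.07 147.4 ] [ 0.84  0.05 -2.65]
again [466.67 161.07 147.4 ]
```

View pics/r9.png

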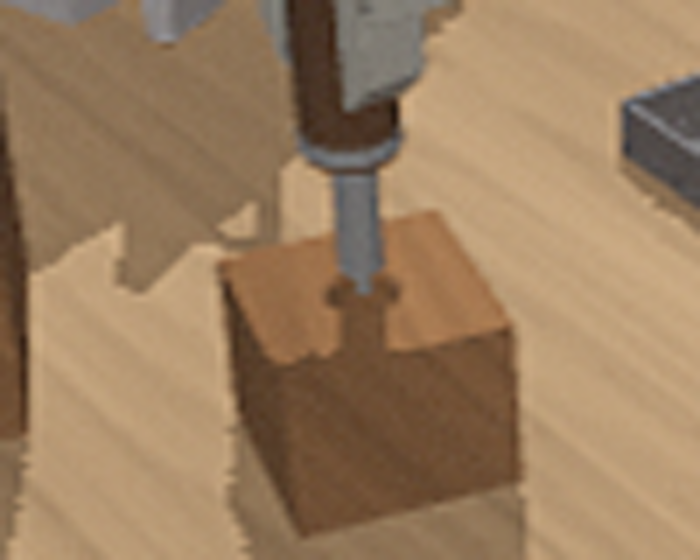

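The nib is centred over the hole at crop (363,291). Continuing down.

servo_tool(
  plan=[
    [[0,0,-0.5],[0,0,0]],
    [[0,0,-1],[0,0,0]],
    [[0,0,-1.5],[0,0,0]],
    [[0,0,-2],[0,0,0]],
    [[0,0,-2],[0,0,0]],
  ],
)

```text
clock: 20.0
position: [0.4662, 0.1608, 0.1266]
ee_rot: [-2.216, 0.012, 2.221]
force: [-1.2, -0.8, -2.0]
width: 0.364
```

servo_tool(
  plan=[
    [[0,0,-0.5],[0,0,0]],
    [[0,0,-1],[0,0,0]],
    [[0,0,-1.5],[0,0,0]],
    [[0,0,-2],[0,0,0]],
    [[0,0,-2.4],[0,0,0]],
    [[0,0,-2.7],[0,0,0]],
    [[0,0,-2.9],[0,0,0]],
    [[0,0,-2.9],[0,0,0]],
    [[0,0,-2.9],[0,0,0]],
  ],
)

```text
clock: 20.9
position: [0.4662, 0.1609, 0.0976]
ee_rot: [-2.216, 0.012, 2.22]
force: [-0.1, -0.5, -2.4]
width: 0.369
```

Run:
```python
from h import *
avg(6)
```

```text
clock 21.2 meanpos [466.25 160.88  97.7 ] sd [0.03 0.02 0.03] F [ 0.04 -0.07 -2.31] sd [0.45 0.73 0.35] last [466.22 160.83  97.66] [-0.48 -1.3  -1.91]
again [466.22 160.83  97.66]
```

No side contact. Easing the last 5.7 mm down to shoulder contact.

servo_tool(
  plan=[
    [[0,0,-0.1],[0,0,0]],
    [[0,0,-0.2],[0,0,0]],
    [[0,0,-0.3],[0,0,0]],
    [[0,0,-0.4],[0,0,0]],
    [[0,0,-0.5],[0,0,0]],
    [[0,0,-0.5],[0,0,0]],
    [[0,0,-0.5],[0,0,0]],
  ],
)

```text
clock: 21.9
position: [0.4662, 0.1609, 0.0926]
ee_rot: [-2.217, 0.012, 2.22]
force: [0.5, 0.1, -2.3]
width: 0.362
```

servo_tool(
  plan=[
    [[0,0,-0.03],[0,0,0]],
    [[0,0,-0.06],[0,0,0]],
    [[0,0,-0.06],[0,0,0]],
    [[0,0,-0.06],[0,0,0]],
  ],
)

```text
clock: 22.3
position: [0.4662, 0.1608, 0.0921]
ee_rot: [-2.217, 0.012, 2.22]
force: [-0.4, 0.1, -2.2]
width: 0.363
```

Run:
```python
from h import *
avg(4)
```

```text
clock 22.5 meanpos [466.23 160.87  92.06] sd [0.01 0.03 0.01] F [-0.12 -0.21 -2.3 ] sd [0.48 0.56 0.4 ] last [466.21 160.9   92.05] [ 0.7  -0.48 -2.8 ]
again [466.21 160.9   92.05]
```

servo_tool(
  plan=[
    [[0,0,-0.03],[0,0,0]],
    [[0,0,-0.06],[0,0,0]],
    [[0,0,-0.06],[0,0,0]],
    [[0,0,-0.06],[0,0,0]],
  ],
)

```text
clock: 22.9
position: [0.4663, 0.1608, 0.092]
ee_rot: [-2.217, 0.012, 2.22]
force: [-1.6, -1.1, 7.3]
width: 0.364
```

servo_tool(
  plan=[
    [[0,0,-0.03],[0,0,0]],
    [[0,0,-0.04],[0,0,0]],
    [[0,0,-0.04],[0,0,0]],
    [[0,0,-0.04],[0,0,0]],
  ],
)

```text
clock: 23.3
position: [0.4663, 0.1609, 0.092]
ee_rot: [-2.217, 0.012, 2.22]
force: [-1.9, -1.1, 7.5]
width: 0.363
```

Seated: +9.8 N at z 0.0920, the same height as the grasp. Relax, then open.

servo_tool(
  plan=[
    [[0,0,0.02],[0,0,0]],
    [[0,0,0.02],[0,0,0]],
    [[0,0,0.02],[0,0,0]],
  ],
)

```text
clock: 23.6
position: [0.4663, 0.1609, 0.0921]
ee_rot: [-2.217, 0.012, 2.22]
force: [0.3, 0.8, -1.9]
width: 0.366
```

servo_tool(
  plan=[
    [[0,0,0],[0,0,0]],
    [[0,0,0],[0,0,0]],
    [[0,0,0],[0,0,0]],
    [[0,0,0],[0,0,0]],
    [[0,0,0],[0,0,0]],
    [[0,0,0],[0,0,0]],
    [[0,0,0],[0,0,0]],
    [[0,0,0],[0,0,0]],
  ],
  grip=1,
)

```text
clock: 24.4
position: [0.4663, 0.1608, 0.092]
ee_rot: [-2.217, 0.012, 2.22]
force: [-0.3, -1.3, -0.7]
width: 0.985
```

Run:
```python
from h import *
avg(2); print(arm.observe()["width"])
a=arm.get_image("wrist");cv2.imwrite("pics/rel.png",a["frame"])
```

```text
clock 24.5 meanpos [466.29 160.87  92.03] sd [0.02 0.   0.01] F [-0.55 -0.03 -0.55] sd [0.23 0.15 0.06] last [466.27 160.87  92.02] [-0.79  0.12 -0.61]
again [466.27 160.87  92.02]
0.994787772386452
```

View pics/rel.png

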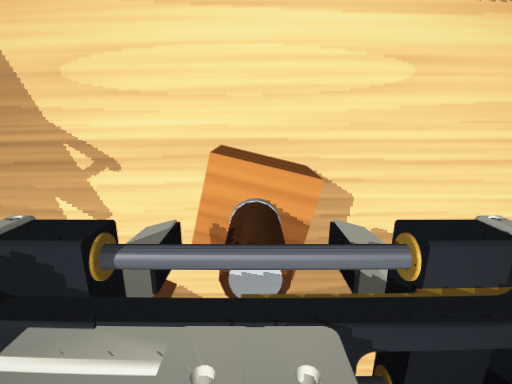

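The fingers are open with the punch standing between them at (255,250). Retreating straight up.

servo_tool(
  plan=[
    [[0,0,1],[0,0,0]],
    [[0,0,3],[0,0,0]],
    [[0,0,6],[0,0,0]],
    [[0,0,9],[0,0,0]],
    [[0,0,12],[0,0,0]],
    [[0,0,15.4],[0,0,0]],
    [[0,0,15.4],[0,0,0]],
    [[0,0,15.4],[0,0,0]],
    [[0,0,15.4],[0,0,0]],
  ],
)

```text
clock: 25.45
position: [0.4657, 0.1606, 0.2454]
ee_rot: [-2.216, 0.012, 2.221]
force: [-0.8, -0.4, -0.6]
width: 0.998
```

Run:
```python
from h import *
avg(3)
a=arm.get_image("side");w=arm.get_image("wrist");c=arm.get_image("scene")
cv2.imwrite("pics/fs.png",a["frame"])
cv2.imwrite("pics/fc.png",c["frame"])
cv2.imwrite("pics/fw.png",cv2.resize(w["frame"][100:260,150:363],None,fx=3.7,fy=3.7,interpolation=cv2.INTER_CUBIC))
```

```text
clock 25.6 meanpos [465.64 160.55 245.07] sd [0.06 0.04 0.04] F [-0.24 -0.15  0.09] sd [0.25 0.69 0.75] last [465.72 160.6  245.08] [0.07 0.16 1.12]
again [465.72 160.6  245.08]
```

View pics/fs.png

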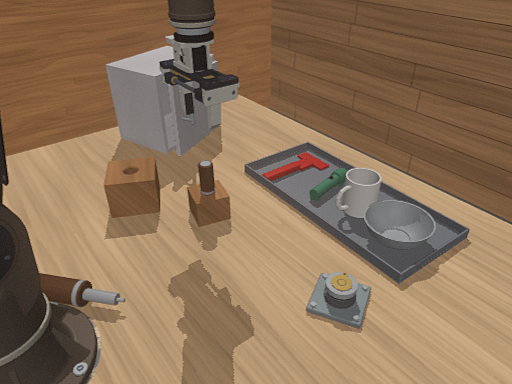

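View pics/fw.png

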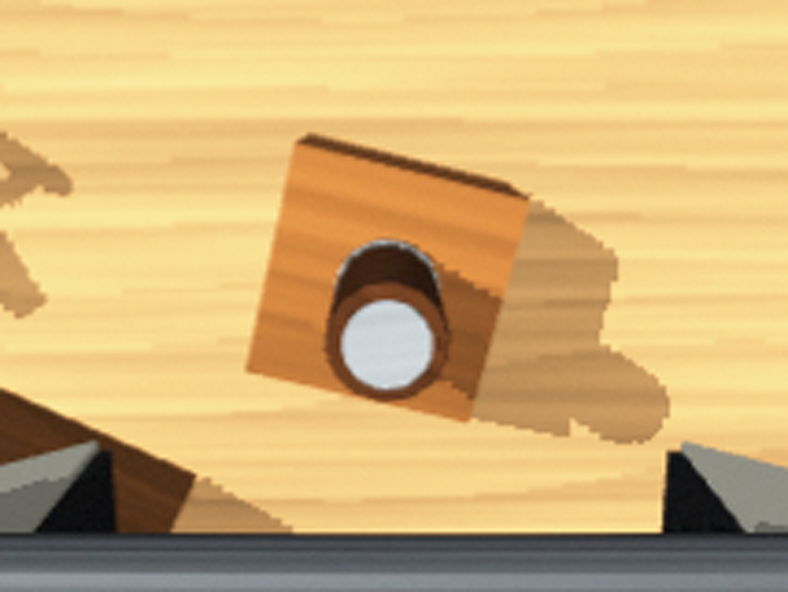

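View pics/fc.png

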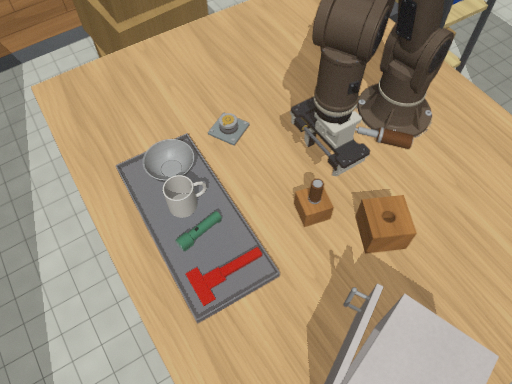

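The punch is home and the tray looks unchanged. The toppled big punch lies close to the robot base, and "the robot touches nothing" matters, so I check that gap.

Run:
```python
from h import *
a=arm.get_image("scene");b=arm.get_image("side")
cv2.imwrite("pics/bc.png",cv2.resize(a["frame"][80:160,340:440],None,fx=8,fy=7.5,interpolation=cv2.INTER_CUBIC))
cv2.imwrite("pics/bs.png",cv2.resize(b["frame"][250:384,0:150],None,fx=5,fy=4.4,interpolation=cv2.INTER_CUBIC))
for uv in [(411,141),(385,134),(360,130)]: print("scene",uv,atz(a,uv,.022))
for uv in [(40,287),(78,292),(122,299)]: print("side",uv,atz(b,uv,.022))
```

```text
scene (411, 141) [0.06638292 0.14193551 0.022     ]
scene (385, 134) [0.11691916 0.07643535 0.022     ]
scene (360, 130) [0.17333529 0.02114924 0.022     ]
side (40, 287) [0.07459562 0.1335128  0.022     ]
side (78, 292) [0.12726913 0.07638811 0.022     ]
side (122, 299) [0.18529361 0.00941851 0.022     ]
```

View pics/bc.png

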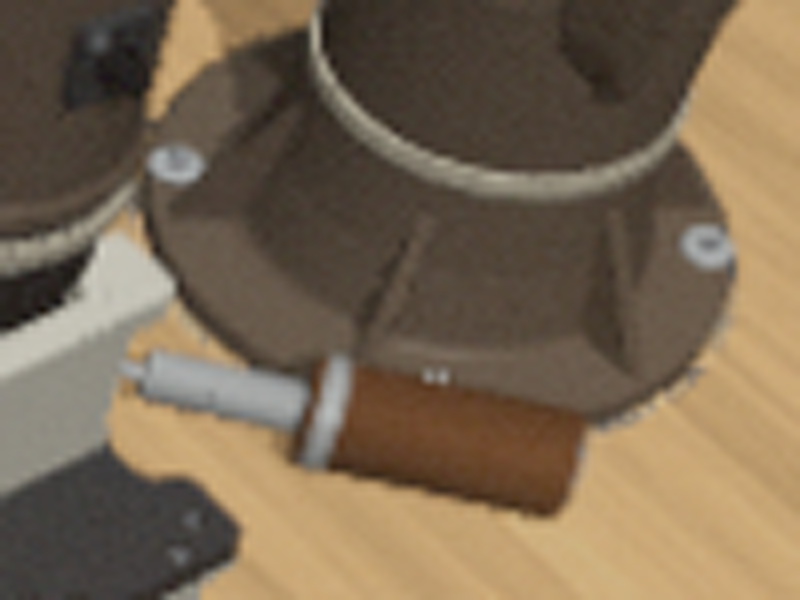

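View pics/bs.png

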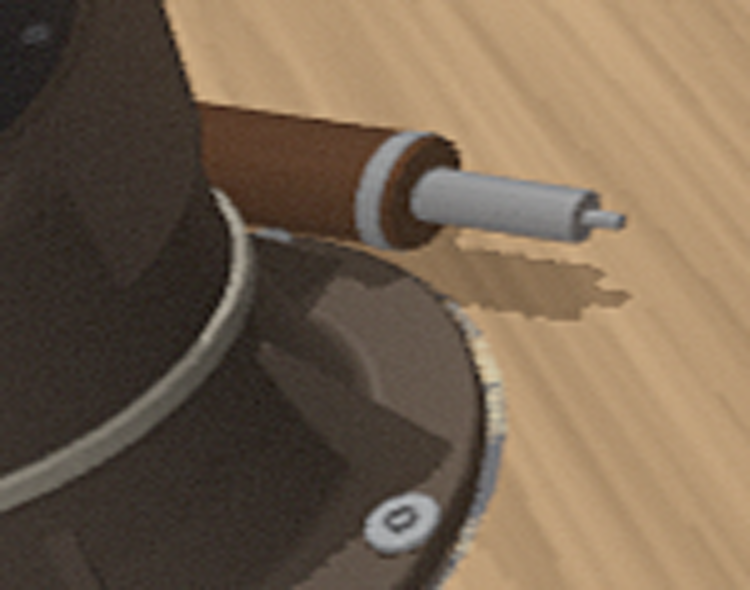

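Run:
```python
from h import *
a=arm.get_image("scene");b=arm.get_image("side")
A=lambda x,y:(340+x/8-.44,80+y/7.5-.44); B=lambda x,y:(x/5-.4,250+y/4.4-.4)
for z in (0,.012,.025):
    print(z)
    for c in [(148,200),(255,362),(735,250),(610,420)]: 
        X=atz(a,A(*c),z);print(" sc",X.round(4),np.hypot(*X[:2]).round(4))
    for c in [(500,400),(470,310),(440,275),(485,500)]:
        X=atz(b,B(*c),z);print(" sd",X.round(4),np.hypot(*X[:2]).round(4))
# punch axis: shank end centre, ferrule centre, handle end centre by triangulation / z guess
for z in (.02,.0225):
    print("tip",atz(a,A(122,368),z).round(4),atz(b,B(622,218),z).round(4))
    print("shank mid/ferrule",atz(a,A(325,412),z).round(4),atz(b,B(400,190),z).round(4))
    print("hand end",atz(a,A(570,465),z).round(4))
T=tri([ray(a,A(122,368)),ray(b,B(622,218))]);print(T)
# handle silhouettes edges in scene at ferrule: upper (340,360), lower (312,468)
```

```text
0
 sc [ 0.0941 -0.0745  0.    ] 0.12
 sc [0.1196 0.0222 0.    ] 0.1216
 sc [-0.0985  0.0819  0.    ] 0.1281
 sc [0.0185 0.1246 0.    ] 0.126
 sd [ 0.1228 -0.0345  0.    ] 0.1276
 sd [0.1299 0.015  0.    ] 0.1308
 sd [0.1275 0.0398 0.    ] 0.1336
 sd [ 0.1033 -0.0744  0.    ] 0.1273
0.012
 sc [ 0.1036 -0.067   0.012 ] 0.1234
 sc [0.1288 0.0286 0.012 ] 0.1319
 sc [-0.0868  0.0876  0.012 ] 0.1234
 sc [0.0289 0.1299 0.012 ] 0.133
 sd [ 0.1217 -0.0449  0.012 ] 0.1297
 sd [0.1286 0.0036 0.012 ] 0.1287
 sd [0.1263 0.0279 0.012 ] 0.1293
 sd [ 0.1025 -0.0841  0.012 ] 0.1326
0.025
 sc [ 0.1139 -0.0588  0.025 ] 0.1282
 sc [0.1387 0.0356 0.025 ] 0.1432
 sc [-0.0741  0.0938  0.025 ] 0.1196
 sc [0.0401 0.1355 0.025 ] 0.1414
 sd [ 0.1204 -0.0563  0.025 ] 0.1329
 sd [ 0.1272 -0.0089  0.025 ] 0.1275
 sd [0.125  0.0149 0.025 ] 0.1258
 sd [ 0.1017 -0.0946  0.025 ] 0.1389
tip [0.1822 0.0068 0.02  ] [0.1885 0.0088 0.02  ]
shank mid/ferrule [0.1297 0.0687 0.02  ] [0.1292 0.0748 0.02  ]
hand end [0.0668 0.1424 0.02  ]
tip [0.184  0.0082 0.0225] [0.1879 0.0063 0.0225]
shank mid/ferrule [0.1317 0.0699 0.0225] [0.1289 0.072  0.0225]
hand end [0.0689 0.1435 0.0225]
[0.18632326 0.00768398 0.02280799]
```

Run:
```python
from h import *
p=arm.get_image("wrist");f=lambda x,y:(150+x/3.7-.36,100+y/3.7-.36)
print("top",atz(p,f(387,344),.14),"rim",atz(p,f(387,290),.065))
C=[atz(p,f(*c),.065) for c in [(297,143),(528,197),(468,422),(248,371)]];print("stand",np.mean(C,0))
a=arm.get_image("scene");o=cv2.imread("pics/scene0.png")
d=cv2.absdiff(a["frame"],o)[130:315,115:280].max(2);print("tray diff px>40:",(d>40).sum())
b=arm.get_image("side");o=cv2.imread("pics/side0.png")
d=cv2.absdiff(b["frame"],o)[140:275,245:465].max(2);print("side tray diff:",(d>40).sum())
d=cv2.absdiff(b["frame"],o)[155:225,188:232].max(2);print("punch/stand diff:",(d>40).sum())
print(arm.observe()["clock"], np.abs(arm.observe()["dq"]).max())
```

```text
top [0.46566442 0.16241178 0.14      ] rim [0.4655124 0.162257  0.065    ]
stand [0.46670186 0.16283661 0.065     ]
tray diff px>40: 0
side tray diff: 0
punch/stand diff: 0
26.1 0.001978174744987925
```

```bash
python3 -c "
from cell import arm
print(arm.sign_off())"
```

```text
the job is handed in; nothing more can be done
None
```

The punch pressed the tag inside the ring, came straight up, and is back upright in its stand. I handed the job in at about 26 s, with one open doubt about the toppled larger punch, described last.

- **Choice:** I took the smaller punch. Its top is at 140 mm and its handle measures about 34 mm. It stood in a block measuring about 80 mm a side, which matched the stand described.
- **Press:** The tip was inside the ring in the pictures. The push averaged about 11.5 N, steady for over 2 s, and the highest single reading came to about 12.3 N. I then lifted it straight up.
- **Return:** The shoulder touched down at about 10 N, at the same height as when I grasped it. I released the punch and moved the gripper clear, straight up.
- **Last checks:**
  - The punch sits about 1 mm from the stand's centre.
  - The tray and the punch in its stand show no differences from the first pictures.
  - The gripper is clear of everything.
- **Disagreements:** The scene camera placed points about 1 px (1 to 2 mm) off the other views. While pressing, the tool moved about 1 mm in x, with about 1 N of sideways force.
- **Open doubt:** The larger loose punch, standing on its nib, fell over early in the run. As far as I can tell nothing hit it. It now lies beside the robot's base, and by my measurement it is at or within a few millimetres of touching the flange. I left it because it is outside the arm's normal reach, so "the robot touches nothing" is not certain there.

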